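# Sweep clothes pegs into the peg keeper

## Task

Take the wooden scraper by its grip and, with its straight edge, sweep the four loose clothes pegs together as one group into the peg keeper, then press the group in until you feel it come up firmly, yet gently, against the sprung stop hidden under the hood (keep pressing for a moment, never ram it). Leave the pegs lying square and packed together in the keeper, and stand the scraper upright on the worktop, clear outside the keeper, and let go. Do not push pegs with the fingers and leave the soup tin, espresso cup and salt shaker where they are.

Things in the scene. Friction and masses are not known exactly. Their poses are not given: they have to be found in the camera images.
- keeper: the peg keeper, a fixed light-wood channel with no floor: pegs slide in on the worktop. Origin on the worktop, on the centre line, below the hood's front edge; own x points into the channel (push direction), y across, z up. Inside width 80 mm; side rails 20 mm high, 8 mm thick, from x = -90 mm (mouth) to +85 mm. Four pegs packed take up 60 mm before the stop
- keeper_mouth (a point): centre of the keeper's mouth at worktop level (x = -90 mm, y = 0 in the keeper); axes as the keeper's. Before it two flared wings, 20 mm high, narrow the way from about 100 mm at x = -144 mm to 78 mm at the mouth
- keeper_hood (a point): middle of the hood's front edge, 24.5 mm above the worktop; axes as the keeper's. The hood covers x = 0 to 85 mm, underside at 20 mm. Out of sight under it is a stop; its rubber face is somewhere from x = 15 to 50 mm, different each time, to be felt. Its spring gives 1.5 N per mm for 12 mm, then is solid. Home: pressed with 4 N or more for 0.3 s; over 20 N harms it
- peg_a: a spring clothes peg lying flat on the worktop, 15 x 72 x 12 mm; origin at the centre of its underside, own y along its length, z up. Starts in front of the keeper's mouth, roughly crosswise. The four pegs are alike but for finish and lie in any order
- peg_b: a spring clothes peg lying flat on the worktop, 15 x 72 x 12 mm; origin at the centre of its underside, own y along its length, z up. Starts in front of the keeper's mouth, roughly crosswise. The four pegs are alike but for finish and lie in any order
- peg_c: a spring clothes peg lying flat on the worktop, 15 x 72 x 12 mm; origin at the centre of its underside, own y along its length, z up. Starts in front of the keeper's mouth, roughly crosswise. The four pegs are alike but for finish and lie in any order
- peg_d: a spring clothes peg lying flat on the worktop, 15 x 72 x 12 mm; origin at the centre of its underside, own y along its length, z up. Starts in front of the keeper's mouth, roughly crosswise. The four pegs are alike but for finish and lie in any order
- scraper_grip (a point): centre of the wooden scraper's grip, on its middle, 55 mm above its underside. The grip is an upright board 16 mm thick (own x) x 60 mm long (own y), from 18 to 74 mm height, to be pinched from above across its thickness. Own z up
- scraper: the wooden scraper (0.11 to 0.18 kg), origin at the centre of its underside, axes as its grip's. It stands on the worktop beside the pegs on a foot bar 24 mm thick (own x) x 70 mm long (own y) x 18 mm high, whose straight flat faces at +x and -x (12 mm from the middle) do the pushing
- soup_tin: a soup tin, a bystander that stays where it is; origin at the centre of its underside
- espresso_cup: a small handled espresso cup, a bystander that stays where it is; origin at the centre of its underside
- salt_shaker: a salt shaker, a bystander that stays where it is; origin at the centre of its underside
Things that resemble listed ones, but are neither listed nor needed, are in the scene too. What is shaped like the peg_d but blue is not meant. What is shaped like the scraper but black is not meant.

How it is judged (in metres and radians):
On the way, in this order (a step that is already met when the one before it is completed fails the run):
1. the four pegs are gathered into one group (every two centres within 58 mm) at the scraper, all still short of the hood (horizontal distance between peg_a and peg_b below 0.058 m and horizontal distance between each of peg_a, peg_b and peg_c below 0.058 m and horizontal distance between each of peg_a, peg_b, peg_c and peg_d below 0.058 m and x of each of peg_a, peg_b, peg_c, peg_d in the frame of keeper below 0 m and (contact force between scraper and peg_a above 0.02 N or contact force between scraper and peg_b above 0.02 N or contact force between scraper and peg_c above 0.02 N or contact force between scraper and peg_d above 0.02 N)), for 0.05 s.
2. the scraper presses the packed, square group against the hidden stop with at least 4 N, for 0.3 s (horizontal distance between peg_a and peg_b below 0.053 m and horizontal distance between each of peg_a, peg_b and peg_c below 0.053 m and horizontal distance between each of peg_a, peg_b, peg_c and peg_d below 0.053 m and x of each of peg_a, peg_b, peg_c, peg_d in the frame of keeper above -0.05 m and y of peg_a in the frame of keeper between -0.012 and 0.012 m and y of peg_b in the frame of keeper between -0.012 and 0.012 m and y of peg_c in the frame of keeper between -0.012 and 0.012 m and y of peg_d in the frame of keeper between -0.012 and 0.012 m and angle between the y axis of each of peg_a, peg_b, peg_c, peg_d and the y axis of keeper, either way round below 0.08 rad and contact force between any of peg_a, peg_b, peg_c, peg_d and keeper above 4 N and contact force between any of peg_a, peg_b, peg_c, peg_d and scraper above 3 N), for 0.3 s.
At the end, for the whole second after the job is handed in: All four pegs lie flat and still in the keeper, centres beyond x = -50 mm and within 12 mm of its centre line, any two within 53 mm, square within 0.08 rad, after being pressed home; the scraper stands upright and still on the worktop outside the channel, 110 mm or more from the keeper's origin (horizontal distance between peg_a and peg_b below 0.053 m and horizontal distance between each of peg_a, peg_b and peg_c below 0.053 m and horizontal distance between each of peg_a, peg_b, peg_c and peg_d below 0.053 m and x of each of peg_a, peg_b, peg_c, peg_d in the frame of keeper above -0.05 m and y of peg_a in the frame of keeper between -0.012 and 0.012 m and y of peg_b in the frame of keeper between -0.012 and 0.012 m and y of peg_c in the frame of keeper between -0.012 and 0.012 m and y of peg_d in the frame of keeper between -0.012 and 0.012 m and angle between the y axis of each of peg_a, peg_b, peg_c, peg_d and the y axis of keeper, either way round below 0.08 rad and angle between each of peg_a, peg_b, peg_c, peg_d, scraper's own z axis and vertical below 0.15 rad and linear speed of each of peg_a, peg_b, peg_c, peg_d, scraper below 0.02 m/s and horizontal distance between scraper and keeper above 0.11 m and height (world z) of scraper between -0.008 and 0.008 m and (x of scraper in the frame of keeper below -0.1 m or y of scraper in the frame of keeper above 0.08 m or y of scraper in the frame of keeper below -0.08 m or x of scraper in the frame of keeper above 0.1 m)); the robot touches nothing.
It fails at once if the pegs or the stop are pressed with more than 20 N (contact force between any of peg_a, peg_b, peg_c, peg_d and keeper above 20 N or contact force between any of peg_a, peg_b, peg_c, peg_d and scraper above 20 N).
It fails at once if a peg is pushed or held with the fingers (contact force between the fingers and peg_a above 1 N or contact force between the fingers and peg_b above 1 N or contact force between the fingers and peg_c above 1 N or contact force between the fingers and peg_d above 1 N).
It fails at once if a bystander is moved more than 20 mm (distance of any of soup_tin, espresso_cup, salt_shaker from where it was at the start of the episode above 0.02 m).
It also fails if it takes over 69 s, if anything falls off the work surface, if the arm or the gripper's body presses on something with over 40 N, if the wrist force passes 120 N, or if a joint passes its speed limit or range.

## Robot

A 6-joint arm with a two-finger parallel gripper is mounted at the origin on a cart in front of the work surface, level with it; the furniture and walls round the work are solid. World frame = base frame: x ahead of the robot, y to its left, z up, the work surface at z = 0. Lengths are in mm, angles in rad, forces in N, time in s.
With the tool pointing down it reaches from about 350 to 975 mm from the base axis. Payload 17.4 kg.
Tool frame: the origin (TCP) lies on the centre line of the jaws, within the pads' length; the fingertips stand 14 mm ahead of it and the grasp point (between the pads) lies 5 mm behind it (tip_extent is the distance from the TCP to the fingertips, in mm); z points along the fingers, y is the line along which they close (so a half turn about z gives the same grasp; the last joint's range is limited). The gripper opens to 85 mm and grips with 20 to 120 N. Pads are 22 mm wide; open, the fingers measure 114 mm over their backs; the gripper's body (76 mm by 85 mm) begins 54 mm behind the grasp point. The pads swing forward as they close: fully open they stand 13 mm farther back than shut.
Start: joints at [1.22, 0.116, 1.442, -0, 1.584, -0.038], TCP at [207.722, 642.249, 245.303] pointing down, gripper open.
Joint ranges: [-2.83, 2.83], [-0.83, 2.19], [0.07, 2.5], [-1.14, 4.28], [0.01, 3], [-2.97, 2.97]. Speed limits (rad/s): [1.89, 1.89, 2.22, 3.14, 3.14, 3.14].

## Interface

Orientations are given as a rotation vector (axis times angle).
In Python, from bench import * gives the robot as it stands.
- The arm moves only by the tool send_rows, never from a script. Its argument "rows" is a list that holds one entry, the list of rows, each a list of 7 numbers: the shift along the tool's x, y, z scaled (see below), then the turn, a rotation vector about the tool's x, y, z scaled (see below), then the gripper's target within -1 to 1 (fully open at 1, half-way at 0, shut at -1). In form: [[[dx, dy, dz, wx, wy, wz, claw], ...]]. A call has 1 to 12 rows; each row shifts and turns the commanded pose from where the row before left it, along the tool's axes as they then stand; what a row does not reach is not made up. The controller multiplies each number of a shift by 30 cm and each number of a turn by 0.08 rad. A row lasts 1/12 s, in which the tool goes at most 41.7 mm and 7.16 degrees, less where a joint would pass 70% of its speed; a pose out of reach is approached as far as the arm can. A call with a number of a shift or a turn outside -1 to 1 is refused whole. A call with a gripper value outside its range is refused whole. The fingers move at their own pace and stop on an object; "grip_force" is the grip in N (left out, the last holds). Time passes only in rows, so rows that do not move let the fingers close. It gives the time, the measured TCP pose, the force, the opening and the grip force at its end, in the units of the state.
- read_state(): the state, without advancing time (a new reading comes with each control period).
- capture(name): name is "scene" or "side" or "wrist"; returns the picture (480x640x3 uint8, blue, green, red); there is no depth.
- camera_params(name): a dict with "K" (3x3 intrinsics, pixels), "cam_to_world" (4x4, takes a point from camera to world coordinates). Camera axes: x right, y down, z forward; pixel columns grow to the right and rows downward; lengths in mm; the calibration is good to about 2 mm. The wrist camera is an equidistant fisheye: a pixel r from the principal point sees the ray r / f radians off the axis. A picture is of the moment at which its call begins: read the wrist's pose just before it. camera_params takes no time and is no camera call; for the wrist camera it gives the pose at the moment of the call.
- hand_in(): hands the job in; it is judged then, once.
The state is a dict: "t": time; "q": joint angles; "qvel": joint speeds; "tau": joint torques, N m; "ee_pos": TCP position; "orientation": TCP orientation; "wrist_force": force on the tool from outside, world axes, zero at the start; "torque": the same for the moment, N m; "finger_gap": opening from 0.0 (shut) to 1.0 (fully open); "finger_force": force on a finger pad.
Only numpy, scipy, OpenCV 4.12 (cv2) and the standard library are available. Lean on these libraries where they do the work, as an engineer would, in place of code of your own. Each camera call takes 0.05 s, during which the arm holds its last target. There are 200 camera calls.

## Working session

There is one attempt and no reset: what is moved stays moved. The work goes in short steps, Python scripts to look and compute and a tool call to move; the robot and the scene stay as the last step left them, time stands still between calls to the robot, and variables do not carry over. Pictures are saved under pics/ and viewed, at most 10 in all, crops included, and the job is handed in when it is done.

Besides the shell and the picture viewer there is one more tool, called after "Emit:" by a JSON object that holds its "api" and its "payload", one argument or row to a line. send_rows: Moves the arm, as the interface text tells. Its arguments: {"type":"object","properties":{"rows":{"type":"array"},"grip_force":{"type":"number"}},"required":["rows"]}

```bash
ls; mkdir -p pics; python3 - <<'E'
from bench import *
import cv2,numpy as np
s=read_state();print(s)
for n in ("scene","side"):
    cv2.imwrite(f"pics/{n}0.png",capture(n)); p=camera_params(n);print(n,np.round(p["K"],1).tolist(),np.round(p["cam_to_world"],3).tolist())
E
```

```text
pics
{'t': 0.0, 'q': array([ 1.22016085e+00,  1.16489334e-01,  1.44227716e+00, -1.90861174e-05,
        1.58399307e+00, -3.78104685e-02]), 'qvel': array([ 0.00027276,  0.00136159,  0.00145092,  0.00022613,  0.0006975 ,
       -0.00094923]), 'tau': array([-1.80139061e-03, -7.31991577e+01, -6.32486200e+01, -2.57194961e-04,
        6.51241920e-03, -1.99315996e-04]), 'ee_pos': array([207.68929475, 642.06845179, 244.55251755]), 'orientation': array([-4.89351333e-01, -3.10303706e+00,  1.80418579e-03]), 'wrist_force': array([-0.62834544, -0.0385622 , -0.21066991]), 'torque': array([ 0.0056545 ,  0.00314397, -0.02367421]), 'finger_force': 0.0, 'finger_gap': 1.0017446748564343}
scene [[606.0, 0.0, 323.5], [0.0, 606.0, 237.1], [0.0, 0.0, 1.0]] [[-0.202, 0.54, -0.817, 1542.969], [0.979, 0.118, -0.164, 141.944], [0.008, -0.834, -0.552, 743.833], [0.0, 0.0, 0.0, 1.0]]
side [[436.8, 0.0, 322.3], [0.0, 436.8, 237.9], [0.0, 0.0, 1.0]] [[-0.984, -0.109, 0.14, 408.93], [-0.178, 0.609, -0.773, 601.562], [-0.001, -0.785, -0.619, 612.185], [0.0, 0.0, 0.0, 1.0]]
```

View pics/scene0.png

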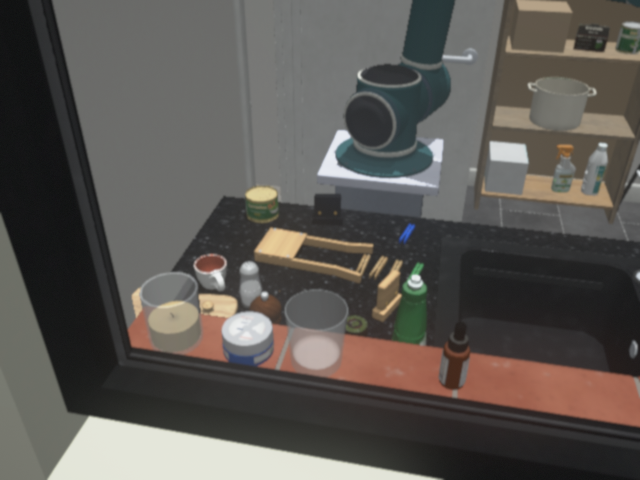

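View pics/side0.png

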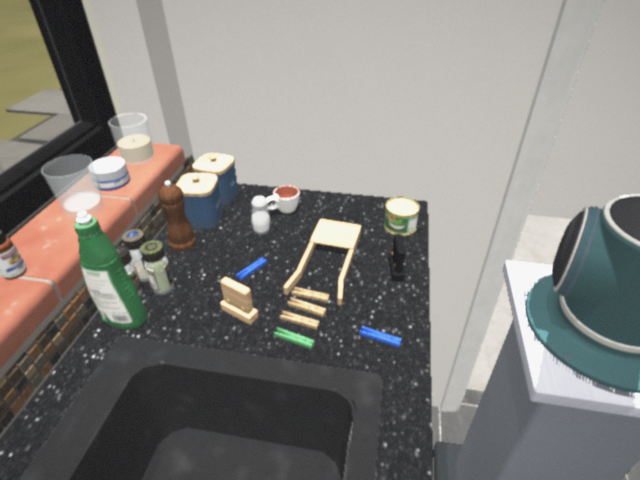

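The side view shows the keeper hood at (335,233) and its mouth near (315,290). Pegs are at (309,295), (307,307), (299,319) and a green one at (294,338). The scraper is at (238,300), and the blue pegs and black scraper are decoys. The scene view agrees with this. I'll enlarge the crop next.

```bash
cat > h.py <<'E'
from bench import *
import cv2,numpy as np
from scipy.spatial.transform import Rotation as R
def ray(n,u,v,p=None):
    p=p or camera_params(n);K=np.array(p["K"]);T=np.array(p["cam_to_world"])
    x=(u-K[0,2])/K[0,0];y=(v-K[1,2])/K[1,1]
    if n=="wrist":
        r=np.hypot(x,y);d=np.array([x/r*np.sin(r),y/r*np.sin(r),np.cos(r)]) if r>1e-9 else np.array([0,0,1.])
    else: d=np.array([x,y,1.])
    return T[:3,3],T[:3,:3]@d
def pt(n,u,v,z=0,p=None):
    o,d=ray(n,u,v,p);return o+d*(z-o[2])/d[2]
E
python3 - <<'E'
from h import *
im=cv2.imread("pics/side0.png")[205:355,210:410]
cv2.imwrite("pics/c1.png",cv2.resize(im,None,fx=4,fy=4,interpolation=cv2.INTER_CUBIC))
for n,u,v,z in [("tin",402,228,0),("cup",287,208,0),("shaker",261,230,0),("black",398,275,0)]:
    print(n,pt("side",u,v,z).round())
E
```

```text
tin [ 371. -232.    0.]
cup [ 655. -265.    0.]
shaker [ 693. -167.    0.]
black [373. -69.   0.]
```

View pics/c1.png

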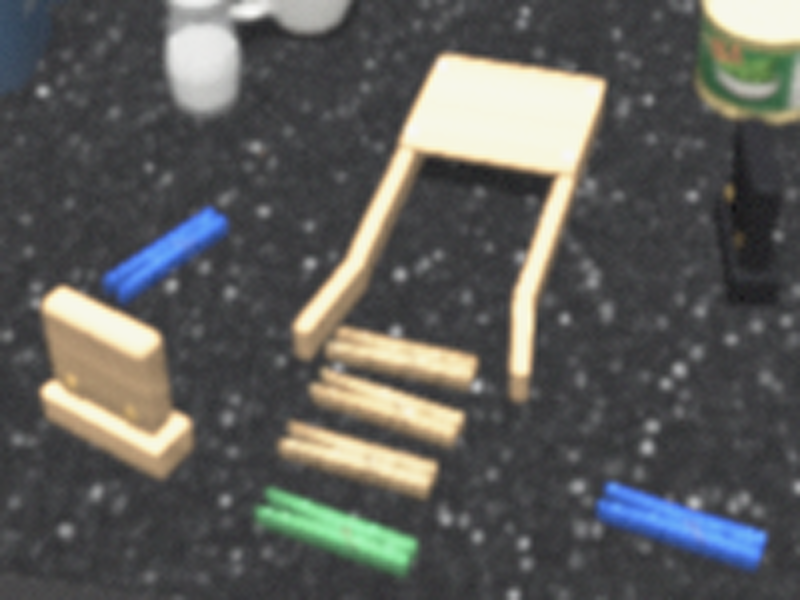

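The crop shows the hood corners at (445,52), (606,78), (572,172) and (402,145). The wing tips are near (300,325) and (519,380). The four pegs run in a row from (402,355) to (335,530), and the scraper foot is at (40,385)-(192,430).

```bash
python3 - <<'E'
from h import *
P=camera_params("side")
f=lambda a,b,z:pt("side",210+a/4,205+b/4,z,P)[:2].round(1)
for n,a,b,z in [("hFL",445,52,24.5),("hFR",606,78,24.5),("hNR",572,172,24.5),("hNL",402,145,24.5),
 ("bendL",352,262,20),("bendR",522,295,20),("tipL",303,322,20),("tipR",519,377,20),
 ("p1L",330,338,12),("p1R",477,362,12),("p2L",316,380,12),("p2R",463,422,12),("p3L",284,436,12),("p3R",437,475,12),("gL",263,503,12),("gR",414,550,12),
 ("footL",40,410,0),("footFront",163,478,0),("footTopFront",165,455,18),("footTopR",192,428,18),("footTopL",42,388,18),
 ("gripTopL",45,300,74),("gripTopLb",65,286,74),("gripTopR",148,352,74),("gripTopRb",161,335,74),("blue1",682,525,6),("blueL",165,255,6)]:
    print(n,f(a,b,z))
print(pt("side",292,395,0,P).round())
E
```

```text
hFL [ 557.5 -204.6]
hFR [ 463.4 -195.8]
hNR [ 472.  -109.6]
hNL [ 564.9 -116.1]
bendL [572.1 -25.4]
bendR [484.9 -16.8]
tipL [585.9  20.4]
tipR [478.3  37.9]
p1L [572.8  20.9]
p1R [500.3  24.1]
p2L [572.9  49.1]
p2R [500.4  62.8]
p3L [579.   85.5]
p3R [506.3  95.8]
gL [578.3 124.8]
gR [508.4 138.1]
footL [699.6  79.8]
footFront [629.9 109.3]
footTopFront [626.6 110.9]
footTopR [619.4  93.4]
footTopL [695.  82.]
gripTopL [685.8  80.1]
gripTopLb [680.2  69.9]
gripTopR [630.8 102.9]
gripTopRb [628.4  92. ]
blue1 [397.   99.5]
blueL [671.8 -28.4]
[524. 234.   0.]
```

Emit:
{"api": "send_rows", "payload": {
  "rows": [
    [[-0.081,-0.056,0.003,0,0,0,1],[-0.081,-0.056,0.003,0,0,0,1],[-0.081,-0.056,0.003,0,0,0,1],[-0.081,-0.056,0.003,0,0,0,1],[-0.081,-0.056,0.003,0,0,0,1],[-0.081,-0.056,0.003,0,0,0,1],[-0.081,-0.056,0.003,0,0,0,1],[-0.081,-0.056,0.003,0,0,0,1],[-0.081,-0.056,0.003,0,0,0,1],[-0.081,-0.056,0.003,0,0,0,1],[-0.081,-0.056,0.003,0,0,0,1],[-0.081,-0.056,0.003,0,0,0,1]]
  ]
}}

```text
t: 1.1
ee_pos: [423.7, 359.4, 234.2]
orientation: [-0.489, -3.103, 0.0]
wrist_force: [0.4, 0.3, 1.1]
finger_gap: 1.002
finger_force: 0.0
```

Emit:
{"api": "send_rows", "payload": {
  "rows": [
    [[-0.081,-0.056,0.003,0,0,0.1,1],[-0.081,-0.056,0.003,0,0,0.1,1],[-0.081,-0.056,0.003,0,0,0.1,1],[-0.081,-0.056,0.003,0,0,0.1,1],[-0.081,-0.056,0.003,0,0,0.1,1],[-0.081,-0.056,0.003,0,0,0.1,1],[-0.081,-0.056,0.003,0,0,0.1,1],[-0.081,-0.056,0.003,0,0,0.1,1],[-0.081,-0.056,0.003,0,0,0.1,1],[-0.081,-0.056,0.003,0,0,0.1,1],[-0.06,-0.04,0,0,0,0.1,1],[0,0,0,0,0,0,1]]
  ]
}}

```text
t: 2.1
ee_pos: [607.4, 98.8, 224.6]
orientation: [-0.63, -3.077, 0.002]
wrist_force: [0.0, 0.2, -0.3]
finger_gap: 1.004
finger_force: 0.0
```

```bash
python3 - <<'E'
from h import *
s=read_state();print(s['t'],s['ee_pos'],s['orientation'],R.from_rotvec(s['orientation']).as_matrix().round(3))
p=camera_params("wrist");im=capture("wrist");cv2.imwrite("pics/w1.png",im)
import pickle;pickle.dump(p,open("w1.pkl","wb"));print(np.round(p["K"],1).tolist(),np.round(p["cam_to_world"],3).tolist())
E
```

```text
2.1 [607.43862309  98.76801377 224.64450131] [-6.30196213e-01 -3.07698464e+00  1.72143998e-03] [[-0.919  0.393 -0.001]
 [ 0.393  0.919 -0.001]
 [ 0.001 -0.001 -1.   ]]
[[371.6, 0.0, 322.6], [0.0, 371.6, 244.3], [0.0, 0.0, 1.0]] [[0.393, 0.88, 0.267, 539.952], [0.919, -0.376, -0.115, 126.717], [-0.001, 0.291, -0.957, 353.671], [0.0, 0.0, 0.0, 1.0]]
```

View pics/w1.png

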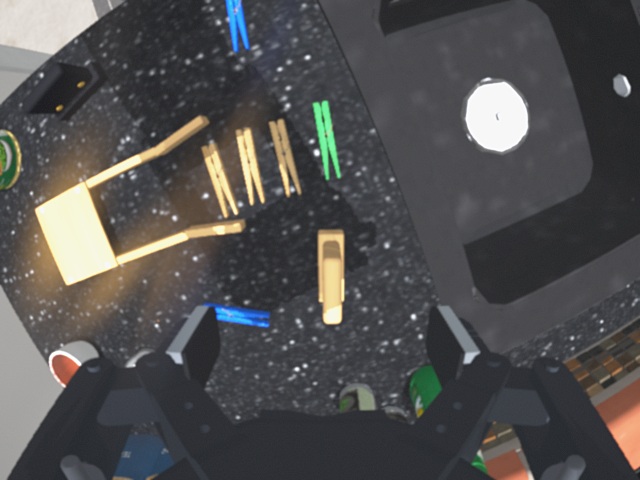

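```bash
python3 - <<'E'
from h import *
im=cv2.imread("pics/w1.png")[90:335,30:360]
cv2.imwrite("pics/c2.png",cv2.resize(im,None,fx=2.4,fy=2.4,interpolation=cv2.INTER_CUBIC))
E
```

```text
(no output)
```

View pics/c2.png

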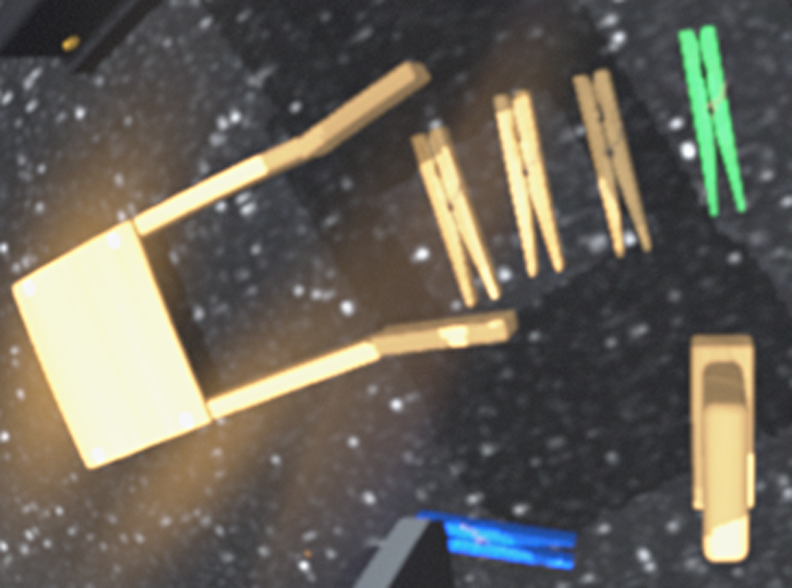

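The crop shows the hood's front corners at (133,221) and (211,418). The pegs run from (456,215) to (712,120), and the scraper's grip top is at (705-748, 405-560) with its foot end at (692-754, 338).

```bash
python3 - <<'E'
from h import *
import pickle;P=pickle.load(open("w1.pkl","rb"))
f=lambda a,b,z:pt("wrist",30+a/2.4,90+b/2.4,z,P)[:2].round(1)
L={}
for n,a,b,z in [("hNR",133,221,24.5),("hNL",211,418,24.5),("hFR",13,288,24.5),("hFL",91,468,24.5),("bendR",308,152,20),("bendL",379,340,20),
 ("tipRin",430,75,20),("tipLin",515,314,20),
 ("p1R",432,135,12),("p1L",485,300,12),("p2R",512,95,12),("p2L",547,272,12),("p3R",591,74,12),("p3L",634,250,12),("gR",699,30,12),("gL",729,212,12),
 ("footA",692,345,18),("footB",754,345,18),("topA",706,408,74),("topB",748,406,74),("topC",748,558,74),("topD",704,558,74)]:
    L[n]=f(a,b,z);print(n,L[n])
o=(L["hNR"]+L["hNL"])/2;print(o)
for n in("p1","p2","p3","g"):
    d=L[n+"L"]-L[n+"R"];print(n,(L[n+"L"]+L[n+"R"])/2,np.arctan2(d[1],d[0]),np.hypot(*d))
print(sum(L["top"+c] for c in"ABCD")/4)
d=L["topC"]-L["topB"];print(np.arctan2(d[1],d[0]));d=L["hNL"]-L["hNR"];print(np.arctan2(d[1],d[0]))
E
```

```text
hNR [ 474.6 -110.9]
hNL [ 567.2 -119.9]
hFR [ 466.5 -196.4]
hFL [ 561.3 -203.4]
bendR [488.6 -21.6]
bendL [569.8 -28.9]
tipRin [485.   37.6]
tipLin [583.3  28.3]
p1R [505.6  26.2]
p1L [574.2  17.2]
p2R [505.5  61.9]
p2L [574.2  45.3]
p3R [511.1  92.9]
p3L [580.1  80.3]
gR [512.1 136.9]
gL [581.  119.9]
footA [622.6  86.6]
footB [632.1 108.8]
topA [630.5  89. ]
topB [635.4 102.1]
topC [688.7  80.5]
topD [682.4  66.1]
[ 520.9 -115.4]
p1 [539.9  21.7] -0.13045029374635575 69.1878602068311
p2 [539.85  53.6 ] -0.237085896346791 70.67708256570872
p3 [545.6  86.6] -0.1806186105842676 70.1410008482913
g [546.55 128.4 ] -0.24190280133014355 70.96625958862421
[659.25   84.425]
-0.3850268500339179
-0.09688791099546534
```

Emit:
{"api": "send_rows", "payload": {
  "rows": [
    [[-0.087,0.012,0,0,0,0,1],[-0.087,0.012,0,0,0,-0.15,1],[0,0,0.1,0,0,0,1],[0,0,0.1,0,0,0,1],[0,0,0.1,0,0,0,1],[0,0,0.1,0,0,0,1],[0,0,0.08,0,0,0,1],[0,0,0.05,0,0,0,1],[0,0,0.042,0,0,0,1],[0,0,0,0,0,0,1]]
  ],
  "grip_force": 50
}}

```text
t: 2.98
ee_pos: [655.9, 88.5, 51.7]
orientation: [-0.606, -3.08, 0.001]
wrist_force: [0.3, -0.3, -0.8]
finger_gap: 1.0
finger_force: 0.0
```

Emit:
{"api": "send_rows", "payload": {
  "rows": [
    [[0,0,0,0,0,0,-1],[0,0,0,0,0,0,-1],[0,0,0,0,0,0,-1],[0,0,0,0,0,0,-1],[0,0,0,0,0,0,-1],[0,0,0,0,0,0,-1],[0,0,0,0,0,0,-1],[0,0,0,0,0,0,-1],[0,0,0,0,0,0,-1],[0,0,0,0,0,0,-1]]
  ]
}}

```text
t: 3.82
ee_pos: [657.1, 88.1, 54.3]
orientation: [0.607, 3.082, 0.0]
wrist_force: [-1.8, -0.4, 6.3]
finger_gap: 0.176
finger_force: 52.5
```

```bash
python3 - <<'E'
from h import *
s=read_state();print(s)
cv2.imwrite("pics/s1.png",cv2.resize(capture("side")[180:380,190:440],None,fx=3,fy=3,interpolation=cv2.INTER_CUBIC))
E
```

```text
{'t': 3.8167, 'q': array([ 9.48342854e-02,  2.02366137e-01,  1.66290762e+00, -4.28498824e-05,
        1.27599697e+00, -1.08715806e+00]), 'qvel': array([-0.00111962, -0.0002405 ,  0.00140974, -0.00038022,  0.00101479,
        0.0006017 ]), 'tau': array([-2.81591591e-02, -7.17509151e+01, -5.60547495e+01,  5.07717440e-02,
       -5.57539612e-01, -1.41447550e-02]), 'ee_pos': array([657.06557373,  88.1035653 ,  54.2874591 ]), 'orientation': array([6.06811279e-01, 3.08210518e+00, 8.24924806e-05]), 'wrist_force': array([-1.7654164 , -0.44429233,  6.34577771]), 'torque': array([-0.13176954,  0.26880871, -0.00897584]), 'finger_force': 52.45143234729767, 'finger_gap': 0.17616507453393554}
```

View pics/s1.png

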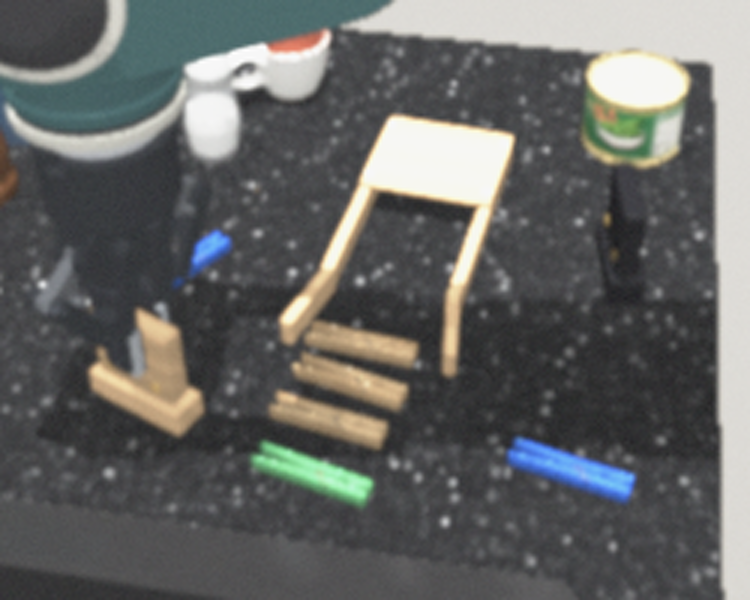

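The scraper is gripped and still upright. Next I'll check how much room there is between the green peg and the sink rim.

```bash
python3 - <<'E'
from h import *
import pickle;P=pickle.load(open("w1.pkl","rb"))
im=cv2.imread("pics/w1.png").astype(float).mean(2)
for v in (80,120,160,200):
    row=im[v,345:480];print(v,row[::5].round().astype(int))
for u,v in [(345,60),(375,130),(398,185),(415,230)]: print(pt("wrist",u,v,0,P).round())
s=cv2.imread("pics/side0.png").astype(float).mean(2)
for u in (260,290,310): print(u,s[335:400:3,u].round().astype(int))
print(pt("side",290,350,0).round(),pt("side",290,360,0).round())
E
python3 - <<'E'
import cv2
im=cv2.imread("pics/w1.png")[20:260,300:500]
cv2.imwrite("pics/c3.png",cv2.convertScaleAbs(cv2.resize(im,None,fx=2.5,fy=2.5),alpha=2,beta=20))
E
```

```text
80 [69 81 59 75 77 78 76 77 76 79 76 77 76 76 76 77 76 76 78 77 77 80 82 78
 79 83 80]
120 [ 66  76  65  81  64  67  89  87  86  80  77  77  76  76  77  79  77  76
  77  78  77  77  75  76 166 247 247]
160 [71 97 60 83 68 78 64 63 73 74 76 79 79 79 78 79 78 78 76 78 79 78 79 78
 76 77 78]
200 [57 81 71 71 66 67 73 85 93 96 73 72 72 75 79 77 76 77 79 79 79 78 80 87
 93 90 83]
[482. 174.   0.]
[555. 174.   0.]
[612. 175.   0.]
[661. 175.   0.]
260 [69 75 68 61 67 86 59 69 69 73 71 73 71 74 71 47 43 44 44 43 47 47]
290 [171 165  85  66  60  59  59  56  60  81  79  79  75  71  75  75  65  48
  45  47  51  46]
310 [ 60 107 179 179 106  68  66  60  58  59  74  71  75  72  74  73  72  66
  47  42  43  47]
[547. 152.   0.] [542. 171.  -0.]
```

View pics/c3.png

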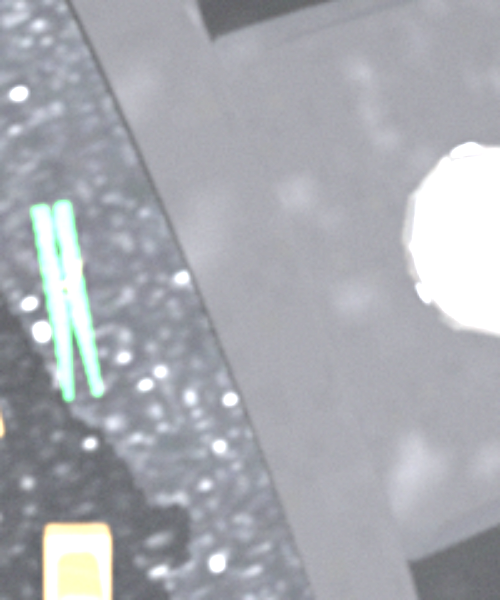

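Emit:
{"api": "send_rows", "payload": {
  "rows": [
    [[0,0,-0.04,0,0,0,-1],[0,0,-0.06,0,0,0,-1],[0,0,-0.06,0,0,0,-1],[0.069,0.011,0,0,0,0,-1],[0.069,0.011,0,0,0,0,-1],[0.069,0.011,0,0,0,0,-1],[0.069,0.011,0,0,0,0,-1],[0.069,0.011,0,0,0,0,-1],[0.069,0.011,0,0,0,-0.6,-1],[0,0,0,0,0,-0.8,-1],[0,0,0,0,0,-1,-1],[0,0,0,0,0,0,-1]]
  ]
}}

```text
t: 4.87
ee_pos: [549.3, 153.8, 102.6]
orientation: [0.302, 3.127, 0.0]
wrist_force: [-0.2, -0.1, -0.7]
finger_gap: 0.178
finger_force: 51.6
```

Emit:
{"api": "send_rows", "payload": {
  "rows": [
    [[0,0,0,0,0,0,-1],[0,0,0,0,0,0,-1]]
  ]
}}

```text
t: 5.03
ee_pos: [549.6, 153.4, 102.1]
orientation: [0.313, 3.126, 0.0]
wrist_force: [-0.3, 0.7, -1.9]
finger_gap: 0.18
finger_force: 51.6
```

```bash
python3 - <<'E'
from h import *
cv2.imwrite("pics/s2.png",cv2.resize(capture("side")[180:380,190:440],None,fx=3,fy=3,interpolation=cv2.INTER_CUBIC))
E
```

```text
(no output)
```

View pics/s2.png

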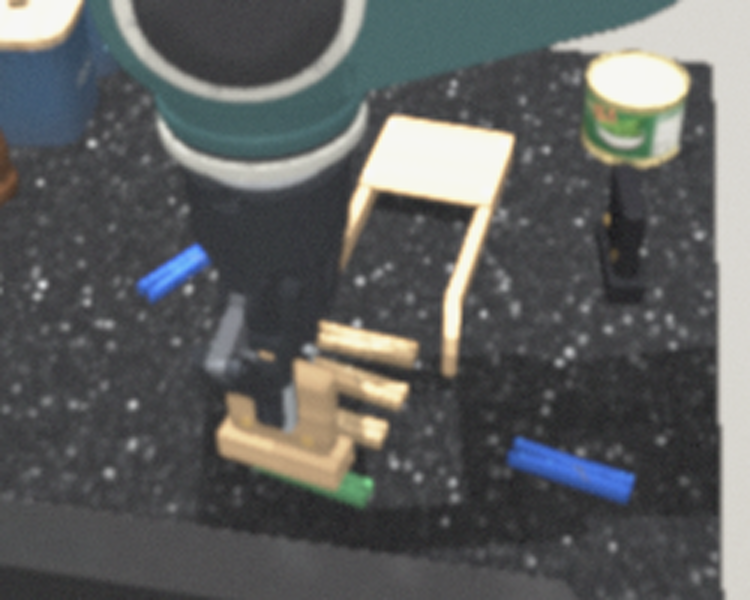

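```bash
python3 - <<'E'
from h import *
f=lambda a,b,z:pt("side",190+a/3,180+b/3,z)[:2]
A=f(220,452,48);B=f(334,487,48);print(A,B,(A+B)/2,np.arctan2(*(A-B)[::-1]),np.hypot(*(A-B)))
A=f(219,428,66);B=f(336,462,66);print(A,B,(A+B)/2,np.arctan2(*(A-B)[::-1]))
E
```

```text
[588.27346953 156.82985342] [521.68133292 169.01141195] [554.97740123 162.92063269] -0.18092747969821904 67.69714193416664
[587.73789091 155.18262052] [520.55088033 166.68192466] [554.14438562 160.93227259] -0.16951121865788712
```

Emit:
{"api": "send_rows", "payload": {
  "rows": [
    [[0,0.007,0.03,0,0,0,-1],[0,0,0.04,0,0,0,-1],[0,0,0.04,0,0,0,-1],[0,0,0.025,0,0,0,-1],[0,0,0.013,0,0,0,-1],[0,0,0,0,0,0,-1],[0,0,0,0,0,0,-1]]
  ]
}}

```text
t: 5.67
ee_pos: [549.9, 155.6, 57.4]
orientation: [-0.309, -3.126, 0.0]
wrist_force: [0.9, -0.5, -0.4]
finger_gap: 0.178
finger_force: 51.6
```

Emit:
{"api": "send_rows", "payload": {
  "rows": [
    [[0,-0.01,0.003,0,0,-0.12,-1],[0,-0.013,0.003,0,0,-0.12,-1],[0,-0.013,0,0,0,-0.12,-1],[0,-0.013,0,0,0,-0.12,-1],[0,-0.013,0,0,0,-0.12,-1],[0,-0.013,0,0,0,-0.12,-1],[0,-0.013,0,0,0,-0.12,-1],[0,-0.013,0,0,0,-0.12,-1],[0,-0.013,0,0,0,-0.12,-1],[0,-0.013,0,0,0,-0.12,-1],[0,-0.013,0,0,0,-0.12,-1],[0,-0.013,0,0,0,-0.12,-1]]
  ]
}}

```text
t: 6.67
ee_pos: [543.4, 109.8, 55.7]
orientation: [0.127, 3.139, 0.0]
wrist_force: [-0.1, 0.8, -0.6]
finger_gap: 0.18
finger_force: 51.6
```

```bash
cat >> h.py <<'E'
O=np.array([520,-114.5]);kx=np.array([-.083,-.9966]);ky=np.array([.9966,-.083])
def kf():
    s=read_state();e=s['ee_pos'];m=R.from_rotvec(s['orientation']).as_matrix();d=e[:2]-O
    w=s['wrist_force'];print('t',s['t'],'kx %.1f ky %.1f z %.1f'%(d@kx,d@ky,e[2]),'yaw',np.arctan2(m[1,1],m[0,1])-np.pi/2,'Fk %.1f %.1f z %.1f'%(w[:2]@kx,w[:2]@ky,w[2]),'tilt',m[:2,2].round(3),s['torque'].round(2))
E
python3 -c "
from h import *
kf()
cv2.imwrite('pics/s3.png',cv2.resize(capture('side')[180:380,190:440],None,fx=3,fy=3,interpolation=cv2.INTER_CUBIC))"
```

```text
t 6.6667 kx -225.5 ky 4.7 z 55.7 yaw -0.0806332561231693 Fk -0.8 -0.2 z -0.6 tilt [0. 0.] [ 0.02 -0.   -0.04]
```

View pics/s3.png

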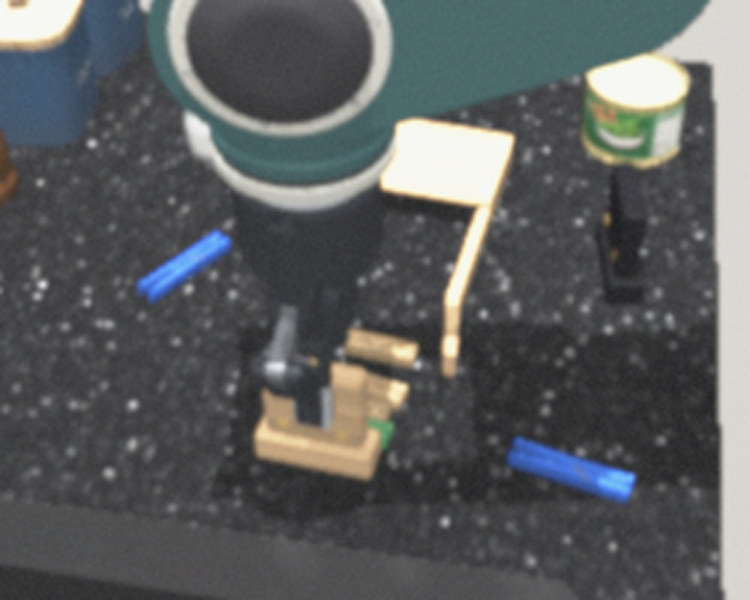

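Emit:
{"api": "send_rows", "payload": {
  "rows": [
    [[0.0013,-0.013,0,0,0,0,-1],[0.0013,-0.013,0,0,0,0,-1],[0.0013,-0.013,0,0,0,0,-1],[0.0013,-0.013,0,0,0,0,-1],[0.0013,-0.013,0,0,0,0,-1],[0.0013,-0.013,0,0,0,0,-1],[0.0013,-0.013,0,0,0,0,-1],[0.0013,-0.013,0,0,0,0,-1],[0.0013,-0.013,0,0,0,0,-1],[0.0013,-0.013,0,0,0,0,-1],[0.0013,-0.013,0,0,0,0,-1],[0.0013,-0.013,0,0,0,0,-1]]
  ]
}}

```text
t: 7.72
ee_pos: [534.9, 63.5, 55.7]
orientation: [0.128, 3.139, -0.0]
wrist_force: [0.8, 0.4, -1.5]
finger_gap: 0.18
finger_force: 51.6
```

```bash
python3 -c "
from h import *
kf()"
```

```text
t 7.7167 kx -178.7 ky 0.0 z 55.7 yaw -0.08156564528909538 Fk -0.4 0.7 z -1.5 tilt [ 0. -0.] [ 0.01 -0.05  0.05]
```

Emit:
{"api": "send_rows", "payload": {
  "rows": [
    [[0.0005,-0.013,0,0,0,0,-1],[0.0005,-0.013,0,0,0,0,-1],[0.0005,-0.013,0,0,0,0,-1],[0.0005,-0.013,0,0,0,0,-1],[0.0005,-0.013,0,0,0,0,-1],[0.0005,-0.013,0,0,0,0,-1],[0.0005,-0.013,0,0,0,0,-1],[0.0005,-0.013,0,0,0,0,-1],[0.0005,-0.013,0,0,0,0,-1],[0.0005,-0.013,0,0,0,0,-1]]
  ]
}}

```text
t: 8.55
ee_pos: [530.2, 24.7, 55.7]
orientation: [-0.128, -3.139, 0.0]
wrist_force: [-0.4, 0.5, -0.4]
finger_gap: 0.178
finger_force: 51.6
```

```bash
python3 -c "
from h import *
kf()
cv2.imwrite('pics/s4.png',cv2.resize(capture('side')[180:380,190:440],None,fx=3,fy=3,interpolation=cv2.INTER_CUBIC))"
```

```text
t 8.55 kx -139.6 ky -1.4 z 55.7 yaw -0.0816480661288761 Fk -0.5 -0.5 z -0.4 tilt [-0. -0.] [ 0.01 -0.   -0.03]
```

Emit:
{"api": "send_rows", "payload": {
  "rows": [
    [[0,-0.01,0,0,0,0,-1],[0,-0.01,0,0,0,0,-1],[0,-0.01,0,0,0,0,-1],[0,-0.01,0,0,0,0,-1],[0,-0.01,0,0,0,0,-1],[0,-0.01,0,0,0,0,-1],[0,-0.01,0,0,0,0,-1],[0,-0.01,0,0,0,0,-1],[0,-0.01,0,0,0,0,-1],[0,-0.01,0,0,0,0,-1],[0,-0.01,0,0,0,0,-1],[0,-0.01,0,0,0,0,-1]]
  ]
}}

```text
t: 9.6
ee_pos: [527.3, -11.0, 55.7]
orientation: [0.128, 3.139, -0.0]
wrist_force: [-0.5, 0.8, -1.1]
finger_gap: 0.178
finger_force: 51.7
```

```bash
python3 -c "
from h import *
kf()"
```

```text
t 9.6 kx -103.7 ky -1.3 z 55.7 yaw -0.08160588189622042 Fk -0.7 -0.5 z -1.1 tilt [ 0. -0.] [ 0.12 -0.04 -0.01]
```

Emit:
{"api": "send_rows", "payload": {
  "rows": [
    [[0,-0.008,0,0,0,0,-1],[0,-0.008,0,0,0,0,-1],[0,-0.008,0,0,0,0,-1],[0,-0.008,0,0,0,0,-1],[0,-0.008,0,0,0,0,-1],[0,-0.008,0,0,0,0,-1],[0,-0.008,0,0,0,0,-1],[0,-0.008,0,0,0,0,-1],[0,-0.008,0,0,0,0,-1],[0,-0.008,0,0,0,0,-1],[0,-0.008,0,0,0,0,-1],[0,-0.008,0,0,0,0,-1]]
  ]
}}

```text
t: 10.6
ee_pos: [524.9, -39.7, 55.7]
orientation: [-0.128, -3.139, -0.0]
wrist_force: [-0.3, 0.8, -2.0]
finger_gap: 0.179
finger_force: 51.7
```

```bash
python3 -c "
from h import *
kf()"
```

```text
t 10.6 kx -75.0 ky -1.3 z 55.7 yaw -0.08159930964425555 Fk -0.8 -0.4 z -2.0 tilt [-0.  0.] [ 0.1  -0.01  0.02]
```

Emit:
{"api": "send_rows", "payload": {
  "rows": [
    [[0,-0.004,0,0,0,0,-1],[0,-0.004,0,0,0,0,-1],[0,-0.004,0,0,0,0,-1],[0,-0.004,0,0,0,0,-1],[0,-0.004,0,0,0,0,-1],[0,-0.004,0,0,0,0,-1],[0,-0.004,0,0,0,0,-1],[0,-0.004,0,0,0,0,-1],[0,-0.004,0,0,0,0,-1],[0,-0.004,0,0,0,0,-1],[0,-0.004,0,0,0,0,-1],[0,-0.004,0,0,0,0,-1]]
  ]
}}

```text
t: 11.6
ee_pos: [523.8, -53.9, 55.7]
orientation: [-0.128, -3.139, -0.0]
wrist_force: [0.3, -0.3, -1.8]
finger_gap: 0.18
finger_force: 51.7
```

Emit:
{"api": "send_rows", "payload": {
  "rows": [
    [[0,-0.003,0,0,0,0,-1],[0,-0.003,0,0,0,0,-1],[0,-0.003,0,0,0,0,-1],[0,-0.003,0,0,0,0,-1],[0,0,0,0,0,0,-1]]
  ]
}}

```text
t: 12.02
ee_pos: [523.5, -57.5, 55.7]
orientation: [-0.128, -3.139, 0.0]
wrist_force: [-0.3, -0.8, -1.0]
finger_gap: 0.184
finger_force: 51.6
```

```bash
python3 -c "
from h import *
kf()"
```

```text
t 12.0167 kx -57.1 ky -1.3 z 55.7 yaw -0.08168314390908193 Fk 0.9 -0.3 z -1.0 tilt [-0. -0.] [0.02 0.06 0.  ]
```

Emit:
{"api": "send_rows", "payload": {
  "rows": [
    [[0,-0.0033,0,0,0,0,-1],[0,-0.0033,0,0,0,0,-1],[0,-0.0033,0,0,0,0,-1],[0,-0.0033,0,0,0,0,-1]]
  ]
}}

```text
t: 12.35
ee_pos: [523.2, -61.4, 55.7]
orientation: [-0.128, -3.139, 0.0]
wrist_force: [-0.1, 1.1, -0.0]
finger_gap: 0.184
finger_force: 51.6
```

Emit:
{"api": "send_rows", "payload": {
  "rows": [
    [[0,-0.0033,0,0,0,0,-1],[0,-0.0033,0,0,0,0,-1],[0,-0.0033,0,0,0,0,-1]]
  ]
}}

```text
t: 12.6
ee_pos: [522.9, -64.4, 55.7]
orientation: [-0.128, -3.139, 0.0]
wrist_force: [0.7, 0.5, -1.8]
finger_gap: 0.181
finger_force: 51.6
```

Emit:
{"api": "send_rows", "payload": {
  "rows": [
    [[0,-0.0033,0,0,0,0,-1],[0,-0.0033,0,0,0,0,-1],[0,-0.0033,0,0,0,0,-1]]
  ]
}}

```text
t: 12.85
ee_pos: [522.7, -67.4, 55.7]
orientation: [0.128, 3.139, -0.0]
wrist_force: [0.1, 0.6, -1.6]
finger_gap: 0.18
finger_force: 51.6
```

Emit:
{"api": "send_rows", "payload": {
  "rows": [
    [[0,-0.0033,0,0,0,0,-1],[0,-0.0033,0,0,0,0,-1],[0,-0.0033,0,0,0,0,-1]]
  ]
}}

```text
t: 13.1
ee_pos: [522.4, -70.3, 55.7]
orientation: [0.128, 3.139, 0.0]
wrist_force: [0.7, 1.4, -1.4]
finger_gap: 0.18
finger_force: 51.6
```

Emit:
{"api": "send_rows", "payload": {
  "rows": [
    [[0,-0.0033,0,0,0,0,-1],[0,-0.0033,0,0,0,0,-1],[0,-0.0033,0,0,0,0,-1]]
  ]
}}

```text
t: 13.35
ee_pos: [522.3, -72.9, 55.8]
orientation: [0.128, 3.139, 0.001]
wrist_force: [1.5, 4.7, -1.0]
finger_gap: 0.18
finger_force: 51.6
```

Emit:
{"api": "send_rows", "payload": {
  "rows": [
    [[0,-0.0033,0,0,0,0,-1],[0,-0.0033,0,0,0,0,-1],[0,0,0,0,0,0,-1]]
  ]
}}

```text
t: 13.6
ee_pos: [522.2, -74.7, 55.8]
orientation: [0.128, 3.139, 0.002]
wrist_force: [1.6, 6.9, -0.5]
finger_gap: 0.182
finger_force: 51.7
```

```bash
python3 -c "
from h import *
kf()"
```

```text
t 13.6 kx -39.8 ky -1.1 z 55.8 yaw -0.08170345979442573 Fk -7.0 1.0 z -0.5 tilt [0.    0.001] [ 1.26 -0.33 -0.13]
```

Emit:
{"api": "send_rows", "payload": {
  "rows": [
    [[0,-0.004,0,0,0,0,-1],[0,0,0,0,0,0,-1],[0,0,0,0,0,0,-1],[0,0,0,0,0,0,-1],[0,0,0,0,0,0,-1],[0,0,0,0,0,0,-1],[0,0,0,0,0,0,-1],[0,0,0,0,0,0,-1],[0,0,0,0,0,0,-1],[0,0,0,0,0,0,-1]]
  ]
}}

```text
t: 14.43
ee_pos: [522.1, -75.7, 55.8]
orientation: [0.128, 3.139, 0.002]
wrist_force: [2.5, 7.5, -0.4]
finger_gap: 0.181
finger_force: 51.7
```

```bash
python3 -c "
from h import *
kf()"
```

```text
t 14.4333 kx -38.8 ky -1.1 z 55.8 yaw -0.08159535699612652 Fk -7.6 1.8 z -0.4 tilt [0.    0.001] [ 1.62 -0.34 -0.15]
```

Emit:
{"api": "send_rows", "payload": {
  "rows": [
    [[0,0.002,0,0,0,0,-1],[0,0.002,0,0,0,0,-1],[0,0.002,0,0,0,0,-1],[0,0.002,0,0,0,0,-1],[0,0.002,0,0,0,0,-1],[0,0.002,0,0,0,0,-1],[0,0.002,0,0,0,0,-1],[0,0.002,0,0,0,0,-1],[0,0.002,0,0,0,0,-1],[0,0.002,0,0,0,0,-1],[0,0.002,0,0,0,0,-1],[0,0.002,0,0,0,0,-1]]
  ]
}}

```text
t: 15.43
ee_pos: [522.4, -69.3, 55.7]
orientation: [-0.128, -3.139, 0.001]
wrist_force: [-0.0, -0.2, -1.2]
finger_gap: 0.178
finger_force: 51.6
```

Emit:
{"api": "send_rows", "payload": {
  "rows": [
    [[0,0.003,0,0,0,0,-1],[0,0.005,0,0,0,0,-1],[0,0.01,0,0,0,0,-1],[0,0.02,0,0,0,0,-1],[0,0.04,0,0,0,0,-1],[0,0.06,0,0,0,0,-1],[0,0.08,0,0,0,0,-1],[0,0.08,0,0,0,0,-1],[0,0.08,0,0,0,0,-1],[0,0.07,0,0,0,0,-1],[0,0.05,0,0,0,0,-1],[0,0.03,0,0,0,0,-1]]
  ]
}}

```text
t: 16.43
ee_pos: [535.3, 91.1, 55.7]
orientation: [0.126, 3.139, 0.0]
wrist_force: [-0.2, -0.4, -1.8]
finger_gap: 0.181
finger_force: 51.6
```

```bash
python3 -c "
from h import *
kf()"
```

```text
t 16.4333 kx -206.2 ky -1.8 z 55.7 yaw -0.08005081291599114 Fk 0.4 -0.2 z -1.8 tilt [0. 0.] [-0.01 -0.03  0.03]
```

Emit:
{"api": "send_rows", "payload": {
  "rows": [
    [[0,0,0.002,0,0,0,-1],[0,0,0.002,0,0,0,-1],[0,0,0.002,0,0,0,-1],[0,0,0,0,0,0,-1]]
  ]
}}

```text
t: 16.77
ee_pos: [535.5, 88.4, 54.3]
orientation: [0.129, 3.139, 0.001]
wrist_force: [-1.7, 2.1, 2.9]
finger_gap: 0.181
finger_force: 52.3
```

Emit:
{"api": "send_rows", "payload": {
  "rows": [
    [[0,0,0.002,0,0,0,-1],[0,0,0,0,0,0,-1]]
  ]
}}

```text
t: 16.93
ee_pos: [535.6, 88.3, 54.2]
orientation: [0.13, 3.139, 0.001]
wrist_force: [-6.7, 2.8, 11.2]
finger_gap: 0.183
finger_force: 53.4
```

Emit:
{"api": "send_rows", "payload": {
  "rows": [
    [[0,0,-0.0015,0,0,0,-1],[0,0,0,0,0,0,-0.4],[0,0,0,0,0,0,-0.2],[0,0,0,0,0,0,0.2],[0,0,0,0,0,0,0.6],[0,0,0,0,0,0,1],[0,0,0,0,0,0,1],[0,0,0,0,0,0,1],[0,0,0,0,0,0,1],[0,0,0,0,0,0,1],[0,0,0,0,0,0,1],[0,0,0,0,0,0,1]]
  ]
}}

```text
t: 17.93
ee_pos: [535.5, 88.7, 53.8]
orientation: [0.128, 3.139, 0.0]
wrist_force: [-0.0, 0.4, -0.4]
finger_gap: 1.003
finger_force: 0.0
```

Emit:
{"api": "send_rows", "payload": {
  "rows": [
    [[0,0,-0.03,0,0,0,1],[0,0,-0.06,0,0,0,1],[0,0,-0.1,0,0,0,1],[0,0,-0.1,0,0,0,1],[0,0,-0.1,0,0,0,1],[0,0,-0.1,0,0,0,1],[0,0,-0.06,0,0,0,1],[0,0,0,0,0,0,1],[0,0,0,0,0,0,1]]
  ]
}}

```text
t: 18.68
ee_pos: [535.7, 88.7, 220.2]
orientation: [0.128, 3.137, 0.0]
wrist_force: [-0.6, -0.5, -1.4]
finger_gap: 1.003
finger_force: 0.0
```

```bash
python3 -c "
from h import *
kf()
a=capture('wrist');b=cv2.resize(capture('side')[180:380,190:440],(600,480),interpolation=cv2.INTER_CUBIC)
c=np.hstack([a,b]);print(c.shape)
cv2.imwrite('pics/f.png',cv2.resize(np.hstack([a[:, :400],cv2.resize(b,(400,480))]),(800,480)))"
```

```text
t 18.6833 kx -203.9 ky -1.2 z 220.2 yaw -0.08159555614033676 Fk 0.6 -0.6 z -1.4 tilt [0.002 0.   ] [ 0.   -0.01  0.05]
(480, 1240, 3)
```

View pics/f.png

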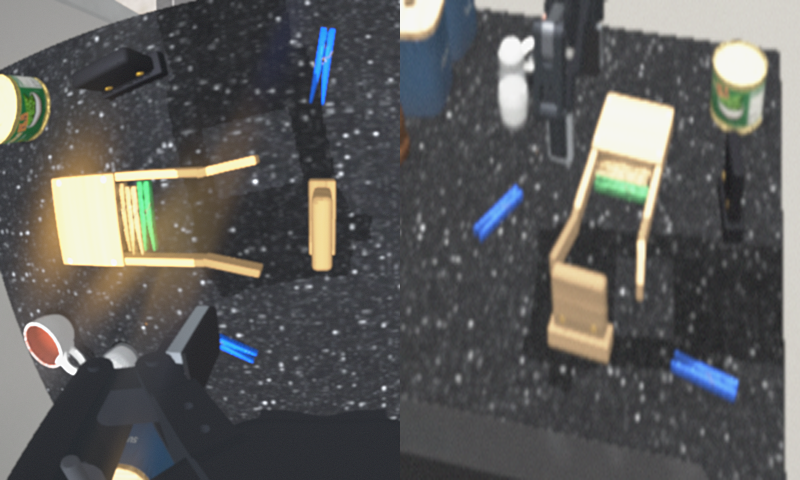

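The final picture shows the pegs packed in the channel, with the green one at about (148,215). The scraper stands free at (322,225). I'll check the green peg's squareness numerically.

```bash
python3 -c "
from h import *
p=camera_params('wrist');a=capture('wrist');hsv=cv2.cvtColor(a,cv2.COLOR_BGR2HSV)
m=cv2.inRange(hsv,(45,90,60),(85,255,255));m[:,:100]=0;m[300:]=0
v,u=np.nonzero(m);print(len(u),u.min(),u.max(),v.min(),v.max())
w=np.array([pt('wrist',x,y,12,p)[:2]-O for x,y in zip(u,v)]);k=np.c_[w@kx,w@ky].astype(np.float32)
(c,s,an)=cv2.minAreaRect(k);print(c,s,an)
q=k-k.mean(0);e,V=np.linalg.eigh(q.T@q);print('ang',np.arctan(V[0,1]/V[1,1]))
g=lambda x,y:(lambda d:(d@kx,d@ky))(pt('wrist',x,y,24.5,p)[:2]-O)
print(g(114,175),g(124,265))
s=read_state();print(s['wrist_force'])
"
```

```text
785 135 155 182 251
(-26.423471450805664, -1.53631591796875) (18.002605438232422, 70.95481872558594) 0.9676743149757385
ang 0.015919356
(np.float64(-0.3847235486294914), np.float64(-47.11442486015725)) (np.float64(1.1632603322951451), np.float64(45.16579710742209))
[ 0.49874973  0.22115755 -0.27880757]
```

```bash
python3 -c "
from bench import *
print(hand_in())"
```

```text
the job is handed in; nothing more can be done
None
```

I've handed the job in (no verdict came back): the four pegs were swept in as one group, held against the sprung stop at about 7.6 N for 0.8 s, and now lie packed and square; the scraper stands upright about 200 mm in front of the keeper's origin.

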